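Slide a carrier strip out of an inspection track and pick it

TASK

Slide the aluminium carrier strip out from under the inspection head, along its track towards the robot, until a good length of it overhangs the front edge of the black stage (it should still lie flat on the stage). Then grip it by the overhanging end and lay it flat, not dropped, lengthways and centred on the two black bearers of the output rest, between the end stops. Do not bump the inspection head or disturb the loose things on the table.

Things in the scene. Friction and masses are not known exactly. Their poses are not given: they have to be found in the camera images.
- stage: Fixed black stage plate, 360 mm deep, 200 wide, top 90 mm above the table. Origin: on the table directly below the middle of its front edge (the edge nearest the robot); x runs back along the track, away from the robot, z up. Only free space in front of the edge. Two posts 22 mm wide at x = 185, y = +-85 mm carry the head; with their cross bar they reach 310 mm above the table.
- lips (a point): Point on the stage top, mid-track, 150 mm behind the front edge. The track is a channel 66 mm wide between steel rails 9 mm high that begin 5 mm behind the front edge, so the strip's sides cannot be gripped on the stage. Behind this point lips on the rails (9 to 13 mm above the plate, 54 mm apart) overlap the strip's sides: it cannot be lifted until its rear end has come in front of here.
- head: Blue inspection head fixed over the track, box 90 mm (x) by 110 by 110 high; delicate. Origin and axes as the stage's: front face at x = 142 mm (a plate on it stands out to 135.5, from 125 to 165 mm above the stage top); underside 75 mm above the stage top. An upright gripper over the strip's window would hit it: lean the tool 25 to 38 degrees, body towards the robot.
- strip_c (a point): Centre, half-way up, of the loose aluminium strip: 200 mm long (x), 60 wide, 6 thick, about 0.17 kg, same at both ends. Starts flat in the track, end 42 to 48 mm behind the stage edge. Mid window 50 (x) by 42 mm, cut through: shut tips kept close above the plate can hook its near edge (25 mm from centre). Slides easily; stays where left; tips off if its centre passes the stage edge.
- rest_top (a point): Centre of the fixed output rest, level with its bearer tops 40 mm above the table; x along its length. Two black bearers 30 mm (x) by 40, at x = +-60 mm: fingers holding the strip by its sides pass beside them. End stops 40 mm wide, inner faces at x = +-114 mm, rise 10 mm above the bearers. Base 260 by 70, 8 mm thick. Strip may lie either way round.
- tray: Bystander: loose black compartment tray 220 x 120 x 30 mm, no lid; origin under its centre. It and the rest stand on opposite sides of the stage, in either order.
- bottle: Bystander: white bottle, 60 mm across, 150 high; origin under its centre.
- frame_ring: Bystander: flat steel wafer frame ring, 150 mm across, 6 thick; origin under its centre.
- driver: Bystander: screwdriver, 170 mm long, lying along its x.
- reel: Bystander: white reel, 90 mm across, 14 high, lying flat; origin under its centre.
- jar: Bystander: grey jar, 56 mm across, 60 high; origin under its centre.
- cylinder: Bystander: small pneumatic cylinder, 150 mm long along its x, 34 high, origin under its body.
There are look-alikes about, which are no part of the job. Of the things shaped like the part that bears strip_c, the aluminium one is meant.

How it is judged:
On the way:
1. the strip lies flat on the stage with at least 45 mm of it overhanging the front edge (x of strip_c in the frame of stage between 0 and 0.055 m and height (world z) of strip_c between 0.089 and 0.097 m and angle between strip_c's own z axis and vertical below 0.06 rad), for 0.2 s.
At the end, for the whole second after the job is handed in: The strip lies flat and still on both bearers of the rest, between the end stops: its centre within 16 mm of the rest's centre along and across, its length within 0.17 rad (10 degrees) of the rest's (x of strip_c in the frame of rest_top between -0.016 and 0.016 m and y of strip_c in the frame of rest_top between -0.016 and 0.016 m and z of strip_c in the frame of rest_top between 0 and 0.007 m and angle between the x axis of strip_c and the x axis of rest_top, either way round below 0.17 rad and angle between strip_c's own z axis and vertical below 0.06 rad and linear speed of strip below 0.02 m/s); the robot touches nothing.
It fails at once if the inspection head is bumped (over 5 N) (contact force between any of the arm, the fingers, strip and head above 5 N).
It fails at once if the strip is dropped (falls freely at over 0.5 m/s) (contact force between strip and anything else below 0.02 N and linear speed of strip above 0.5 m/s).
It fails at once if a loose bystander is moved by more than 30 mm (distance of any of tray, bottle, frame_ring, driver, reel, jar, cylinder from where it was at the start of the episode above 0.03 m).
It also fails if it takes over 51 s, if anything falls off the work surface, if the arm or the gripper's body presses on something with over 40 N, if the wrist force passes 120 N, or if a joint passes its speed limit or range.

ROBOT

A 6-joint arm with a two-finger parallel gripper is mounted at the origin on the work surface. World frame = base frame: x ahead of the robot, y to its left, z up, the work surface at z = 0. Lengths are in m, angles in rad, forces in N, time in s.
With the tool pointing down it reaches from about 0.425 to 0.925 m from the base axis. Payload 12.5 kg.
Tool frame: the origin (TCP) lies between the finger pads; the fingertips stand 17 mm ahead of it and the grasp point (between the pads) lies 2 mm behind it (r.tip_extent is the distance from the TCP to the fingertips, in m); z points along the fingers, y is the line along which they close (so a half turn about z gives the same grasp; the last joint's range is limited). The gripper opens to 85 mm and grips with 20 to 120 N. Pads are 22 mm wide; open, the fingers measure 114 mm over their backs; the gripper's body (76 mm by 85 mm) begins 54 mm behind the grasp point. The pads swing forward as they close: fully open they stand 13 mm farther back than shut.
Start: joints at [-1.284, 0.491, 1.559, -0, 1.092, -0.106], TCP at [0.239, -0.577, 0.248] pointing down, gripper open.
Joint ranges: [-3.1, 3.1], [-0.84, 2.19], [0.05, 2.79], [-1.13, 4.28], [0.06, 2.93], [-2.69, 2.69]. Speed limits (rad/s): [2.22, 2.22, 2.79, 3.14, 3.14, 3.14].

INTERFACE

Orientations are given as a rotation vector (axis times angle).
In Python, from rig import r gives the robot as it stands.
- The arm moves only by the tool drive_tool, never from a script. Its argument "deltas" is a list of rows, each a list of 3 entries, a list of its own where there are three numbers: the shift along the tool's x, y, z in cm, then the turn, a rotation vector about the tool's x, y, z in degrees, then the finger opening in cm, from 0 to 8.54. A call has 1 to 10 rows; each row is the pose to reach, as a shift and turn from the pose commanded when the call began, along the tool's axes at that moment; what a row does not reach only later rows make up. A row lasts 1/10 s, in which the tool goes at most 50 mm and 8.59 degrees, less where a joint would pass 70% of its speed; a pose out of reach is approached as far as the arm can. A call with a gripper value outside its range is refused whole. The fingers move at their own pace and stop on an object; "force" is the grip in N (left out, the last holds). Time passes only in rows, so rows that repeat a pose let the fingers close. It gives the time, the measured TCP pose, the force, the opening and the grip force at its end, in the units of the state.
- r.read_state(): the state, without advancing time (a new reading comes with each control period).
- r.read_camera(name): name is "scene" or "side" or "wrist"; returns a dict with "img" (480x640x3 uint8, red, green, blue), "range_z" (480x640 float32, m along the optical axis (not along the pixel's ray), 0 where there is no reading), "vertical_fov" (degrees; the focal length in pixels is half the picture's height over the tangent of half this angle, whatever the lens; pixels are square), "cx", "cy" (the principal point, pixels), "world_from_camera" (4x4, takes a point from camera to world coordinates); the wrist camera has in their place "T_tool_cam" (4x4, takes a point from camera to tool coordinates, whose origin is the TCP and whose axes are the flange's). Camera axes: x right, y down, z forward; pixel columns grow to the right and rows downward; lengths in m; the calibration is good to about 2 mm. A picture is of the moment at which its call begins: read the wrist's pose just before it.
- r.close_job(): hands the job in; it is judged then, once.
Trained networks look in a picture, given as the dict that the camera call returned (one of the last four; its "shot" number tells which), for a name from the list of things; names that differ only in an ending like _2 or _b are one class to them, and where a whole thing is asked for, a point or a joint stands for the part that bears it (a point fixed in the world has none). Each returns a list of dicts, best first, with "conf" (0 to 1); they miss things now and then, are a little off and sometimes report something else, mostly with a low value. They report only what shows in the picture. A call takes as long as a camera call. They do not tell look-alikes from the thing itself.
- r.trace(name, picture): "mask" (480x640 bool, what is visible of it) and "uv" ([column, row] in pixels, amid what is visible of it).
- r.landmark_of(name, picture): "uv" ([column, row] in pixels: a listed point, or the origin of a listed thing).
The state is a dict: "time_s": time; "joint_pos": joint angles; "joint_vel": joint speeds; "joint_efforts": joint torques, N m; "ee_pos": TCP position; "eef_rot": TCP orientation; "contact_force": force on the tool from outside, world axes, zero at the start; "moment": the same for the moment, N m; "finger_gap": opening from 0.0 (shut) to 1.0 (fully open); "gripper_force": force on a finger pad.
Only numpy, scipy, OpenCV 4.12 (cv2) and the standard library are available. Lean on these libraries where they do the work, as an engineer would, in place of code of your own. Each camera call takes 0.05 s, during which the arm holds its last target. There are 200 camera calls.

## Working session

There is one attempt and no reset: what is moved stays moved. The work goes in short steps, Python scripts to look and compute and a tool call to move; the robot and the scene stay as the last step left them, time stands still between calls to the robot, and variables do not carry over. Pictures are saved under pics/ and viewed, at most 10 in all, crops included, and the job is handed in when it is done.

Besides the shell and the picture viewer there is one more tool, called after ">>>" as name(argument=value, ...) on one line, values as JSON. drive_tool: Moves the arm, as the interface text tells. Its arguments: {"type":"object","properties":{"deltas":{"type":"array"},"force":{"type":"number"}},"required":["deltas"]}

```bash
ls; mkdir -p pics; cat > h.py <<'E'
import numpy as np, cv2
from scipy.spatial.transform import Rotation as R
from rig import r
def K(c):
    f=240/np.tan(np.radians(c["vertical_fov"])/2); return f
def P(c,uv,T=None,z=None):
    T=c["world_from_camera"] if T is None else T
    u,v=uv; f=K(c); d=np.array([(u-c["cx"])/f,(v-c["cy"])/f,1.])
    if z is None:
        d=d*c["range_z"][int(round(v)),int(round(u))]; return T[:3,:3]@d+T[:3,3]
    w=T[:3,:3]@d; return T[:3,3]+w*(z-T[2,3])/w[2]
def cloud(c,T=None):
    T=c["world_from_camera"] if T is None else T
    v,u=np.mgrid[:480,:640]; f=K(c); Z=c["range_z"]
    p=np.stack([(u-c["cx"])/f*Z,(v-c["cy"])/f*Z,Z],-1)
    return p@T[:3,:3].T+T[:3,3]
def save(c,n): cv2.imwrite(f"pics/{n}.png",c["img"][:,:,::-1])
E
python3 - <<'E'
from h import *
names="stage lips head strip_c rest_top tray bottle frame_ring driver reel jar cylinder".split()
for cam in("scene","side"):
    c=r.read_camera(cam); save(c,cam)
    print(cam,c["world_from_camera"][:3,3].round(3))
    for n in names:
        L=r.landmark_of(n,c)[:3]
        for d in L:
            z={"stage":0,"head":0,"lips":.09,"strip_c":.093,"rest_top":.04}.get(n,0)
            print(n,round(d["conf"],2),np.round(d["uv"]),P(c,d["uv"],z=z).round(3))
s=r.read_state();print(s["time_s"],s["ee_pos"],s["eef_rot"],s["finger_gap"])
E
```

```text
pics
scene [1.019 0.26  0.972]
stage 0.78 [305. 268.] [ 0.55   0.047 -0.   ]
strip_c 0.98 [498. 296.] [0.511 0.466 0.093]
strip_c 0.8 [436. 210.] [0.345 0.292 0.093]
rest_top 0.68 [285. 216.] [ 0.455 -0.042  0.04 ]
rest_top 0.65 [395. 291.] [0.55  0.264 0.04 ]
tray 0.96 [187. 219.] [ 0.529 -0.279  0.   ]
bottle 0.8 [385. 384.] [0.741 0.304 0.   ]
frame_ring 0.84 [202. 147.] [ 0.303 -0.36   0.   ]
frame_ring 0.25 [465. 361.] [0.633 0.448 0.   ]
driver 0.88 [286. 211.] [ 0.416 -0.059  0.   ]
reel 0.57 [146. 293.] [ 0.742 -0.265  0.   ]
jar 0.77 [466. 358.] [0.627 0.448 0.   ]
jar 0.68 [384. 386.] [0.746 0.303 0.   ]
cylinder 0.88 [345. 231.] [0.418 0.102 0.   ]
side [0.138 1.321 1.15 ]
stage 0.96 [306. 255.] [0.54 0.04 0.  ]
lips 0.67 [252. 233.] [0.686 0.087 0.09 ]
lips 0.35 [350. 243.] [0.403 0.057 0.09 ]
strip_c 0.9 [256. 228.] [0.681 0.066 0.093]
strip_c 0.81 [378. 337.] [0.257 0.381 0.093]
strip_c 0.61 [285. 374.] [0.437 0.545 0.093]
rest_top 0.93 [276. 297.] [0.554 0.27  0.04 ]
rest_top 0.38 [408. 193.] [ 0.289 -0.308  0.04 ]
tray 0.86 [338. 193.] [ 0.526 -0.3    0.   ]
bottle 0.64 [204. 301.] [0.754 0.3   0.   ]
bottle 0.18 [339. 193.] [ 0.521 -0.304  0.   ]
frame_ring 0.5 [349. 244.] [ 0.425 -0.044  0.   ]
frame_ring 0.47 [409. 193.] [ 0.292 -0.367  0.   ]
driver 0.72 [349. 243.] [ 0.426 -0.049  0.   ]
reel 0.71 [273. 189.] [ 0.747 -0.269  0.   ]
jar 0.97 [224. 352.] [0.631 0.452 0.   ]
cylinder 0.53 [209. 300.] [0.742 0.293 0.   ]
1.3 [ 0.23927446 -0.57738935  0.24833192] [ 3.08108985e+00  6.13147223e-01 -2.46481996e-05] 1.0019351561757963
```

View pics/scene.png

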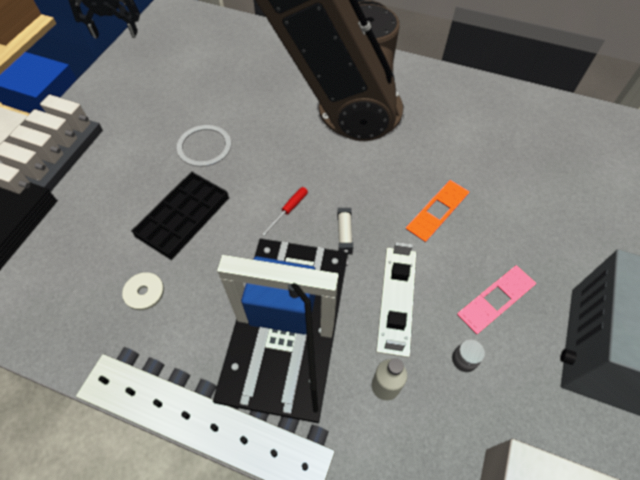

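View pics/side.png

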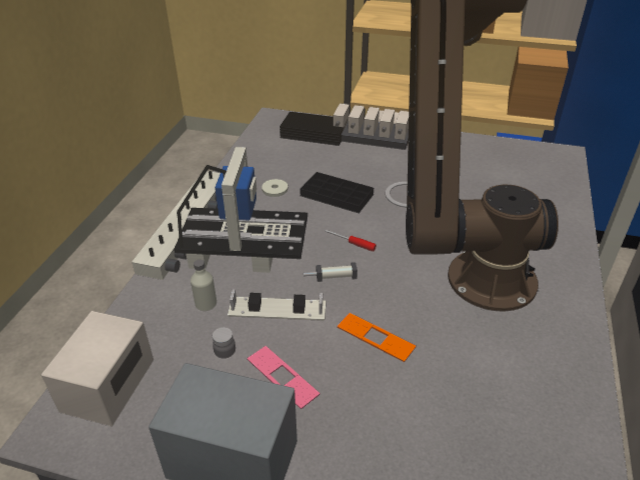

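```bash
python3 - <<'E'
from h import *
for cam in("scene","side"):
    c=r.read_camera(cam); W=cloud(c); ok=c["range_z"]>0
    X,Y,Z=W[...,0],W[...,1],W[...,2]
    m=ok&(X>.45)&(X<1.0)&(Y>-.2)&(Y<.2)&(Z>.083)&(Z<.107)
    m=cv2.morphologyEx(m.astype(np.uint8),cv2.MORPH_OPEN,np.ones((3,3)))>0
    p=W[m]; print(cam,"stage n",len(p),"med z",np.median(p[:,2]).round(4))
    (ctr,sz,a)=cv2.minAreaRect(p[:,:2].astype(np.float32)); print(np.round(ctr,4),np.round(sz,4),a,cv2.boxPoints((ctr,sz,a)).round(4).tolist())
    # rest
    m=ok&(X>.4)&(X<.72)&(Y>.17)&(Y<.36)&(Z>.004)&(Z<.02)&(c["img"].min(-1)>120)
    m=cv2.morphologyEx(m.astype(np.uint8),cv2.MORPH_OPEN,np.ones((3,3)))>0
    p=W[m]; (ctr,sz,a)=cv2.minAreaRect(p[:,:2].astype(np.float32)); print("base",len(p),np.round(ctr,4),np.round(sz,4),a)
    for nm,lo,hi in(("z>.03",.033,.06),):
        m=(ok&(X>.4)&(X<.72)&(Y>.17)&(Y<.36)&(Z>lo)&(Z<hi)).astype(np.uint8)
        n,l,s,ce=cv2.connectedComponentsWithStats(m)
        for i in range(1,n):
            if s[i,4]>15: q=W[l==i]; print("comp",s[i,4],ce[i].round(),q.mean(0).round(4),q.min(0).round(3),q.max(0).round(3))
    for d in r.trace("strip_c",c): 
        q=W[d["mask"]&ok]; print("strip",round(d["conf"],2),np.round(d["uv"]),np.median(q,0).round(3),len(q))
E
```

```text
scene stage n 10587 med z 0.0912
[0.7169 0.0758] [0.3615 0.2003] 10.905471801757812 [[0.5205000042915344, 0.13989999890327454], [0.5583000183105469, -0.0568000003695488], [0.9133999943733215, 0.011599999852478504], [0.8755000233650208, 0.20829999446868896]]
base 2355 [0.5502 0.2727] [0.2607 0.0703] 12.091647148132324
comp 117 [403. 246.] [0.4368 0.2485 0.0457] [0.427 0.228 0.033] [0.443 0.268 0.055]
comp 233 [401. 269.] [0.4931 0.2604 0.04  ] [0.473 0.238 0.034] [0.512 0.282 0.045]
comp 269 [397. 318.] [0.6101 0.2852 0.0404] [0.591 0.264 0.034] [0.627 0.307 0.047]
comp 126 [395. 343.] [0.667  0.297  0.0465] [0.658 0.277 0.033] [0.673 0.316 0.054]
strip 0.8 [281. 339.] [0.759 0.08  0.097] 599
strip 0.72 [434. 216.] [0.289 0.299 0.007] 1416
strip 0.55 [491. 302.] [0.479 0.48  0.007] 1827
strip 0.31 [294. 202.] [ 0.399 -0.046  0.023] 305
side stage n 4460 med z 0.0909
[0.7174 0.0781] [0.3618 0.2109] 10.432072639465332 [[0.5203999876976013, 0.14900000393390656], [0.5586000084877014, -0.05829999968409538], [0.9144999980926514, 0.007199999876320362], [0.8762999773025513, 0.21459999680519104]]
base 848 [0.5473 0.2758] [0.2551 0.0761] 11.354884147644043
comp 58 [233. 296.] [0.6633 0.302  0.0452] [0.656 0.273 0.034] [0.673 0.321 0.054]
comp 40 [213. 294.] [0.7165 0.3107 0.0461] [0.713 0.297 0.034] [0.719 0.323 0.06 ]
comp 134 [254. 299.] [0.6076 0.2891 0.0386] [0.589 0.262 0.033] [0.626 0.311 0.046]
comp 48 [321. 300.] [0.4332 0.255  0.0462] [0.427 0.231 0.033] [0.441 0.271 0.054]
comp 134 [299. 301.] [0.4904 0.2644 0.0387] [0.473 0.236 0.033] [0.507 0.288 0.045]
strip 0.82 [278. 366.] [0.481 0.481 0.005] 1302
strip 0.77 [383. 332.] [0.267 0.304 0.005] 1250
strip 0.76 [270. 225.] [0.64  0.062 0.095] 534
```

```bash
cat >> h.py <<'E'
S0=np.array([.5398,.0417]); SY=np.radians(10.9)
R0=np.array([.5512,.2729]); RY=np.radians(12.0)
def frame(o,a): 
    return o,np.array([np.cos(a),np.sin(a)]),np.array([-np.sin(a),np.cos(a)])
def pose(x,y,z,tilt=0,rest=False):
    o,ex,ey=frame(R0,RY) if rest else frame(S0,SY)
    t=np.radians(tilt); EX=np.r_[ex,0];EY=np.r_[ey,0]
    tz=np.sin(t)*EX-np.cos(t)*np.array([0,0,1]); ty=-EY
    return np.r_[o+x*ex+y*ey,z],np.c_[np.cross(ty,tz),ty,tz]
def cur():
    s=r.read_state(); return s,np.array(s["ee_pos"]),R.from_rotvec(s["eef_rot"]).as_matrix()
def rel(tgt):
    s,p,M=cur(); q,N=tgt
    print("t",round(s["time_s"],2),"shift",(M.T@(q-p)*100).round(2),"turn",np.degrees(R.from_matrix(M.T@N).as_rotvec()).round(2))
def instage(p,o=None,rest=False):
    o,ex,ey=frame(R0,RY) if rest else frame(S0,SY)
    d=np.array(p[:2])-o; return np.array([d@ex,d@ey,p[2]])
E
python3 - <<'E'
from h import *
rel(pose(.0,0,.25,36)); print(pose(0,0,.25,36)[0])
rel(pose(.128-.09*np.sin(np.radians(36)),0,.113+.09*np.cos(np.radians(36)),36))
print(r.tip_extent)
E
```

```text
t 1.5 shift [ 51.46 -45.69  -0.17] turn [-3.64 35.87 11.22]
[0.5398 0.0417 0.25  ]
t 1.5 shift [ 58.82 -44.18   6.25] turn [-3.64 35.87 11.22]
0.017
```

>>> drive_tool(deltas=[[[5,-4.4,0],[0,0,0],0],[[10,-8.9,0],[0,0,0],0],[[15,-13.3,0],[0,4,1],0],[[20,-17.8,0],[-0.5,8,2.5],0],[[25,-22.2,0],[-1,12,4],0],[[29,-25.7,-0.1],[-1.5,16,5],0],[[33,-29.3,-0.1],[-2,20,6.5],0],[[37,-32.8,-0.1],[-2.5,24,8],0],[[41,-36.4,-0.1],[-3,28,9],0],[[45,-40,-0.2],[-3.3,32,10],0]], force=60)

```text
time_s: 2.5
ee_pos: [0.4579, -0.1261, 0.2499]
eef_rot: [-2.953, -0.314, -0.856]
contact_force: [2.2, 0.2, -0.1]
finger_gap: -0.0
gripper_force: 0.0
```

```bash
python3 - <<'E'
from h import *
s,p,M=cur(); print(p,s["finger_gap"])
rel(pose(.0,0,.25,36))
rel(pose(.128-.09*np.sin(np.radians(36)),0,.113+.09*np.cos(np.radians(36)),36))
E
```

```text
[ 0.45789899 -0.12609418  0.24991624] -0.00033600397344191787
t 2.5 shift [  9.79 -14.71   6.05] turn [-0.28  3.71  1.16]
t 2.5 shift [ 12.71 -14.61  15.48] turn [-0.28  3.71  1.16]
```

>>> drive_tool(deltas=[[[2.5,-3.7,1.5],[0,1,0],0],[[5,-7.4,3],[0,2,0.5],0],[[7.5,-11,4.5],[0,3,1],0],[[9.8,-14.7,6],[-0.3,3.7,1.2],0],[[9.8,-14.7,6],[-0.3,3.7,1.2],0],[[9.8,-14.7,6],[-0.3,3.7,1.2],0]])

```text
time_s: 3.1
ee_pos: [0.539, 0.0415, 0.2496]
eef_rot: [-2.92, -0.285, -0.943]
contact_force: [-0.2, 0.5, 0.4]
finger_gap: -0.002
gripper_force: 0.0
```

```bash
python3 - <<'E'
from h import *
s,p,M=cur(); print(p,instage(p))
rel(pose(.128-.09*np.sin(np.radians(36)),0,.113+.09*np.cos(np.radians(36)),36))
E
```

```text
[0.53896223 0.04153685 0.2496404 ] [-8.53503256e-04 -1.79323746e-06  2.49640403e-01]
t 3.1 shift [2.42 0.03 9.62] turn [-0.15  0.19  0.19]
```

Measured equals commanded well. Advance to the pre-pose and look with the wrist camera.

>>> drive_tool(deltas=[[[1,0,3],[0,0,0],0],[[2,0,6],[0,0.2,0.1],0],[[2.4,0,9],[-0.1,0.2,0.2],0],[[2.4,0,9.6],[-0.1,0.2,0.2],0],[[2.4,0,9.6],[-0.1,0.2,0.2],0]])

```text
time_s: 3.6
ee_pos: [0.6133, 0.0529, 0.1848]
eef_rot: [-2.922, -0.271, -0.947]
contact_force: [-0.4, 0.0, 0.6]
finger_gap: -0.003
gripper_force: 0.0
```

```bash
python3 - <<'E'
from h import *
s,p,M=cur(); c=r.read_camera("wrist"); save(c,"w1")
T=np.eye(4);T[:3,:3]=M;T[:3,3]=p;T=T@c["T_tool_cam"]
np.savez("w1.npz",T=T,Z=c["range_z"],img=c["img"],f=K(c),cx=c["cx"],cy=c["cy"])
print(instage(p), "cam",instage(T[:3,3]))
for n,z in(("strip_c",.093),("lips",.09)):
    for d in r.landmark_of(n,c): print(n,d["conf"],d["uv"],instage(P(c,d["uv"],T,z)).round(4))
E
```

```text
[ 0.07433095 -0.00286675  0.18479402] cam [ 0.06644513 -0.00245791  0.33435539]
lips 0.9 [319.5, 219.6] [ 1.54e-01 -1.00e-04  9.00e-02]
```

View pics/w1.png

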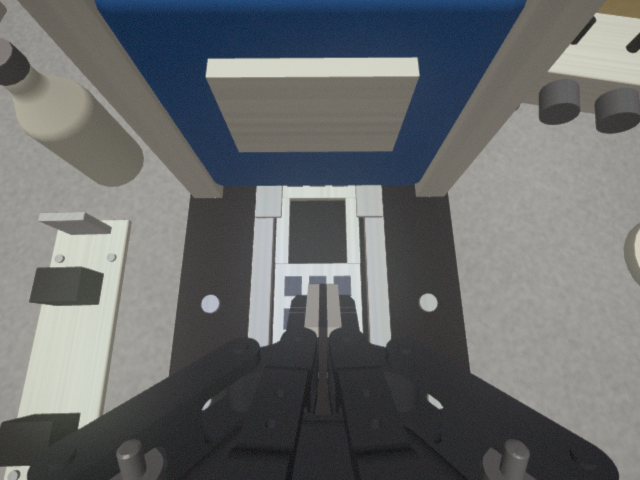

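```bash
python3 - <<'E'
from h import *
d=np.load("w1.npz"); c={k:d[k] for k in("cx","cy")}; c["vertical_fov"]=np.degrees(2*np.arctan(240/d["f"])); c["range_z"]=d["Z"]
T=d["T"]; g=d["img"].mean(-1)
print(g[190:275,318].astype(int).tolist()); print(g[235,265:375].astype(int).tolist())
for uv in((318,263),(290,235),(346,235),(318,199),(273,235),(361,235),(258,205),(378,205)):
    print(uv,"top",instage(P(c,uv,T,.096)).round(4),"depth",instage(P(c,uv,T)).round(4))
W=cloud(c,T)
m=W[225:255,295:340].reshape(-1,3);print("plate z",np.median(m[:,2]))
m=W[262:272,280:350].reshape(-1,3);print("strip z",np.median(m[:,2]))
m=W[140:150,250:380].reshape(-1,3);q=np.array([instage(a) for a in m]);print("plate face",np.median(q,0),q[:,0].min())
m=W[160:180,250:380].reshape(-1,3);q=np.array([instage(a) for a in m]);print("head face",np.median(q,0),q[:,0].min())
for uv in((323,287),(308,290),(339,290)): print("tip",(np.linalg.inv(np.vstack([np.c_[T[:3,:3],T[:3,3]],[0,0,0,1]]))[:3,:3]@(P(c,uv,T)-T[:3,3])).round(4),P(c,uv,T).round(4),instage(P(c,uv,T)).round(4))
E
```

```text
[214, 213, 211, 212, 213, 213, 213, 194, 133, 109, 90, 72, 69, 66, 70, 70, 69, 69, 71, 69, 70, 67, 68, 71, 68, 72, 69, 70, 71, 72, 69, 74, 69, 72, 69, 72, 71, 71, 73, 75, 75, 72, 73, 72, 76, 76, 76, 76, 73, 77, 76, 74, 76, 75, 74, 76, 76, 74, 77, 76, 78, 76, 79, 79, 76, 78, 79, 79, 78, 74, 80, 80, 84, 141, 207, 215, 215, 215, 214, 215, 215, 215, 214, 216, 213]
[190, 188, 189, 192, 194, 194, 192, 165, 102, 85, 100, 183, 210, 212, 214, 215, 219, 219, 216, 211, 208, 209, 210, 189, 112, 78, 71, 73, 75, 78, 77, 76, 77, 75, 76, 76, 77, 74, 78, 74, 72, 74, 76, 75, 73, 76, 75, 73, 73, 73, 77, 75, 72, 76, 77, 75, 75, 72, 72, 75, 76, 71, 72, 74, 75, 71, 70, 72, 71, 75, 72, 75, 74, 71, 70, 77, 72, 73, 76, 73, 87, 147, 206, 209, 211, 213, 217, 217, 216, 213, 208, 208, 209, 206, 129, 79, 69, 72, 75, 110, 144, 182, 189, 189, 189, 188, 189, 191, 191, 190]
(318, 263) top [0.1194 0.001  0.096 ] depth [0.1196 0.001  0.0949]
(290, 235) top [0.1402 0.0213 0.096 ] depth [0.142  0.0219 0.0901]
(346, 235) top [ 0.1399 -0.0193  0.096 ] depth [ 0.1409 -0.0195  0.0929]
(318, 199) top [0.1682 0.001  0.096 ] depth [0.1693 0.001  0.0935]
(273, 235) top [0.1402 0.0336 0.096 ] depth [0.1397 0.0333 0.0977]
(361, 235) top [ 0.1398 -0.0301  0.096 ] depth [ 0.1414 -0.0307  0.0909]
(258, 205) top [0.1637 0.0456 0.096 ] depth [0.1606 0.0441 0.1035]
(378, 205) top [ 0.1631 -0.0437  0.096 ] depth [ 0.1604 -0.0425  0.1027]
plate z 0.09030049765177177
strip z 0.09619513815069555
plate face [0.13753239 0.00034043 0.22010254] 0.06644512819133201
head face [0.14403306 0.00110751 0.18804478] 0.06644512819133201
tip [0.0002 0.0239 0.1515] [0.628  0.0562 0.1827] [ 0.0893 -0.0024  0.1827]
tip [-0.0062  0.0246  0.1476] [0.625  0.0622 0.1862] [0.0876 0.004  0.1862]
tip [0.0114 0.0395 0.2373] [0.6408 0.0475 0.0961] [ 0.1003 -0.0134  0.0961]
```

```bash
python3 - <<'E'
from h import *
rel(pose(.127,.001,.1125,36)); rel(pose(.127,.001,.1165,36))
E
```

```text
t 3.75 shift [-0.09 -0.34  9.1 ] turn [ 0.11 -0.06 -0.22]
t 3.75 shift [ 0.14 -0.34  8.78] turn [ 0.11 -0.06 -0.22]
```

>>> drive_tool(deltas=[[[0,-0.35,2],[0,0,0],0],[[0,-0.35,4],[0,0,0],0],[[0,-0.35,5.5],[0,0,0],0],[[0,-0.35,7],[0,0,0],0],[[0,-0.35,8.2],[0,0,0],0],[[-0.05,-0.35,8.8],[0,0,0],0],[[-0.1,-0.35,9.1],[0,0,0],0],[[-0.1,-0.35,9.1],[0,0,0],0]])

```text
time_s: 4.55
ee_pos: [0.6644, 0.0676, 0.1123]
eef_rot: [-2.92, -0.273, -0.95]
contact_force: [0.2, 0.2, 0.3]
finger_gap: -0.002
gripper_force: 0.0
```

```bash
python3 - <<'E'
from h import *
s,p,M=cur(); print(instage(p),s["contact_force"]); c=r.read_camera("wrist"); save(c,"w2")
rel(pose(.127,.001,.1125,36)); rel(pose(.115,.001,.1125,36))
E
```

```text
[0.12723805 0.00187757 0.11225297] [0.23602403 0.16698497 0.34565483]
t 4.6 shift [-0.01  0.09 -0.02] turn [ 0.07 -0.07 -0.18]
t 4.6 shift [-0.98  0.1  -0.72] turn [ 0.07 -0.07 -0.18]
```

View pics/w2.png

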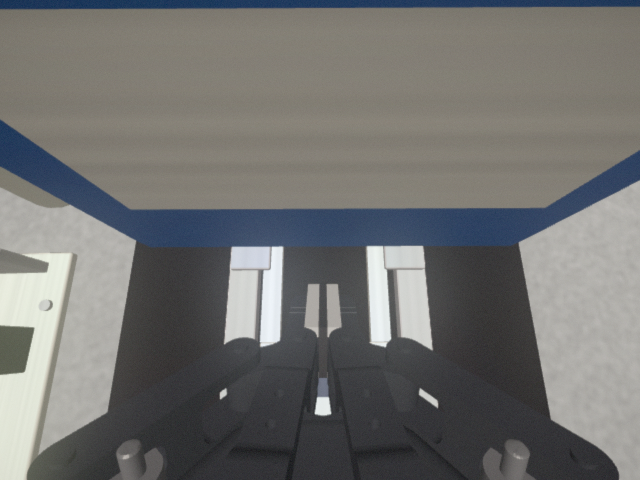

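>>> drive_tool(deltas=[[[-0.25,0.05,-0.18],[0,0,0],0],[[-0.6,0.1,-0.44],[0,0,0],0],[[-1.2,0.1,-0.87],[0,0,0],0],[[-2,0.1,-1.45],[0,0,0],0],[[-2.8,0.1,-2.03],[0,0,0],0],[[-3.6,0.1,-2.62],[0,0,0],0],[[-4.3,0.1,-3.12],[0,0,0],0],[[-4.7,0.1,-3.41],[0,0,0],0],[[-4.9,0.1,-3.56],[0,0,0],0]])

```text
time_s: 5.5
ee_pos: [0.605, 0.0556, 0.1123]
eef_rot: [-2.92, -0.274, -0.951]
contact_force: [0.2, 1.2, 1.0]
finger_gap: -0.001
gripper_force: 0.7
```

```bash
cat >> h.py <<'E'
def wristT():
    s,p,M=cur(); c=r.read_camera("wrist"); T=np.eye(4);T[:3,:3]=M;T[:3,3]=p; return s,p,c,T@c["T_tool_cam"]
E
python3 - <<'E'
from h import *
s,p,c,T=wristT(); print(s["time_s"],instage(p),s["contact_force"]); save(c,"w3")
for d in r.landmark_of("strip_c",c): print(d["conf"],d["uv"],instage(P(c,d["uv"],T,.093)).round(4))
rel(pose(-.005,.001,.1125,36))
E
```

```text
5.5 [0.06664777 0.00132246 0.11235   ] [0.21844573 1.23672023 1.02336932]
t 5.6 shift [-5.78  0.05 -4.26] turn [ 0.06 -0.06 -0.16]
```

View pics/w3.png

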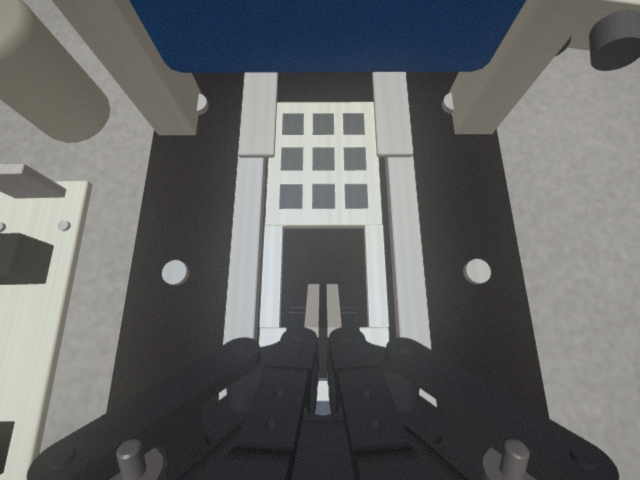

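>>> drive_tool(deltas=[[[-0.3,0,-0.22],[0,0,0],0],[[-0.9,0,-0.65],[0,0,0],0],[[-1.7,0,-1.24],[0,0,0],0],[[-2.5,0.05,-1.83],[0,0,0],0],[[-3.3,0.05,-2.42],[0,0,0],0],[[-4.1,0.05,-3.0],[0,0,0],0],[[-4.8,0.05,-3.52],[0,0,0],0],[[-5.3,0.05,-3.88],[0,0,0],0],[[-5.65,0.05,-4.14],[0,0,0],0],[[-5.75,0.05,-4.22],[0,0,0],0]])

```text
time_s: 6.6
ee_pos: [0.5349, 0.0419, 0.112]
eef_rot: [-2.92, -0.274, -0.949]
contact_force: [0.4, 0.2, 0.3]
finger_gap: -0.003
gripper_force: 0.4
```

```bash
python3 - <<'E'
from h import *
s,p,c,T=wristT(); print(s["time_s"],instage(p),s["contact_force"]); save(c,"w4")
g=c["img"].mean(-1)
W=cloud(c,T); o,ex,ey=frame(S0,SY); col=325
print(g[100:330:4,col].astype(int).tolist())
for v in range(100,330):
    if abs(g[v+1,col]-g[v-1,col])>50: print(v,instage(P(c,(col,v),T,.096)).round(4),W[v,col,2].round(4))
E
```

```text
6.6 [-0.00478405  0.00109874  0.11204996] [0.37188015 0.23937252 0.30000824]
[66, 204, 205, 201, 105, 109, 108, 107, 111, 208, 208, 209, 120, 112, 113, 112, 115, 114, 211, 211, 212, 146, 112, 114, 113, 114, 113, 127, 215, 215, 214, 204, 105, 76, 78, 79, 73, 74, 78, 73, 73, 70, 74, 73, 72, 69, 61, 60, 61, 64, 58, 59, 56, 64, 58, 60, 60, 60]
101 [0.119 0.    0.096] 0.0916
102 [0.1183 0.     0.096 ] 0.096
112 [1.116e-01 1.000e-04 9.600e-02] 0.0965
113 [1.109e-01 1.000e-04 9.600e-02] 0.097
134 [0.0971 0.0001 0.096 ] 0.0967
135 [0.0965 0.0001 0.096 ] 0.0971
146 [0.0896 0.0002 0.096 ] 0.0974
147 [0.0889 0.0002 0.096 ] 0.0971
170 [0.0749 0.0003 0.096 ] 0.0966
171 [0.0743 0.0003 0.096 ] 0.0956
183 [0.0673 0.0003 0.096 ] 0.0968
184 [0.0667 0.0003 0.096 ] 0.097
208 [0.0531 0.0004 0.096 ] 0.0968
209 [0.0525 0.0004 0.096 ] 0.0963
225 [0.0438 0.0004 0.096 ] 0.0968
226 [0.0433 0.0004 0.096 ] 0.0937
```

View pics/w4.png

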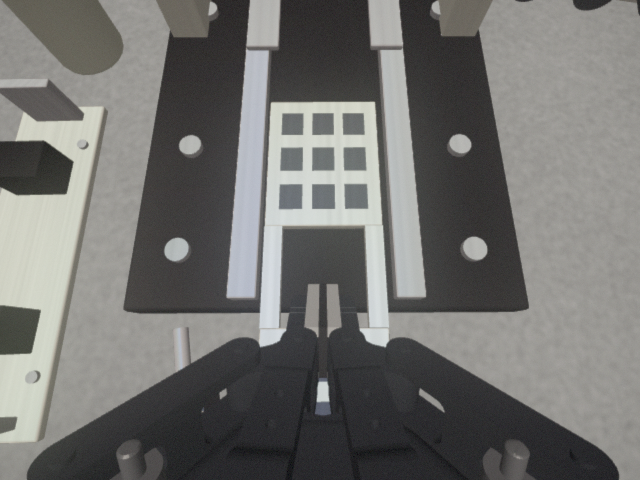

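```bash
python3 - <<'E'
from h import *
rel(pose(.0005,.001,.112,36));rel(pose(-.04,.001,.168,36));rel(pose(-.022,.0005,.17,0))
E
```

```text
t 6.65 shift [0.42 0.01 0.31] turn [ 0.06 -0.01 -0.17]
t 6.65 shift [ 0.44  0.01 -6.6 ] turn [ 0.06 -0.01 -0.17]
t 6.65 shift [ 2.01  0.06 -5.7 ] turn [  0.   -36.01  -0.18]
```

>>> drive_tool(deltas=[[[0.2,0,0.15],[0,0,0],0],[[0.42,0,0.3],[0,0,0],0],[[0.44,0,-1.5],[0,0,0],0],[[0.44,0,-4],[0,0,0],0],[[0.44,0,-6.5],[0,0,0],0],[[0.8,0,-6.5],[0,-8,0],8.5],[[1.2,0,-6.2],[0,-16,0],8.5],[[1.6,0.05,-6],[0,-24,-0.1],8.5],[[2,0.05,-5.8],[0,-32,-0.2],8.5],[[2,0.05,-5.7],[0,-36,-0.2],8.5]])

```text
time_s: 7.65
ee_pos: [0.513, 0.053, 0.17]
eef_rot: [-2.902, -0.316, -0.714]
contact_force: [0.8, 0.1, 0.3]
finger_gap: 0.845
gripper_force: 0.0
```

```bash
python3 - <<'E'
from h import *
s,p,c,T=wristT(); print(s["time_s"],instage(p),s["finger_gap"]); save(c,"w5")
g=c["img"].mean(-1); 
v,u=np.where(np.abs(cloud(c,T)[...,2]-.096)<.004)
for d in r.trace("strip_c",c)[:2]:
    W=cloud(c,T)[d["mask"]&(c["range_z"]>0)]; W=W[np.abs(W[:,2]-.096)<.006]
    q=np.array([instage(a) for a in W]);print(d["conf"],len(q),np.percentile(q,1,0).round(4),np.percentile(q,99,0).round(4)); a=cv2.minAreaRect(q[:,:2].astype(np.float32));print(a)
for d in r.landmark_of("strip_c",c): print(d["conf"],d["uv"],instage(P(c,d["uv"],T,.093)).round(4))
rel(pose(-.022,.0005,.088,0))
E
```

```text
7.65 [-0.02422377  0.0161363   0.17001122] 0.8447903985135314Traceback (most recent call last):
  File "<stdin>", line 7, in <module>
    return _quantile_unchecked(
        a, q, axis, out, overwrite_input, method, keepdims, weights)
    return _ureduce(a,
                    func=_quantile_ureduce_func,
    ...<5 lines>...
                    overwrite_input=overwrite_input,
                    method=method)
    r = func(a, **kwargs)
    result = _quantile(arr,
                       quantiles=q,
    ...<2 lines>...
                       out=out,
                       weights=wgt)
    slices_having_nans = np.isnan(arr[-1, ...])
                                  ~~~^^^^^^^^^
IndexError: index -1 is out of bounds for axis 0 with size 0
```

View pics/w5.png

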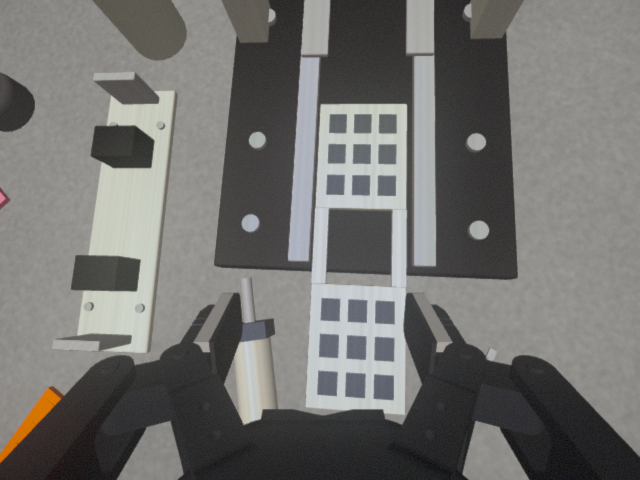

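```bash
python3 - <<'E'
from h import *
s,p,M=cur();print(s["joint_pos"])
rel(pose(-.022,.0005,.17,0))
E
```

```text
[-0.1382846   0.36550891  2.18568554  1.03200375  0.28380019  0.2556621 ]
t 7.75 shift [ 0.11  1.54 -0.05] turn [ -5.2  -28.19   1.54]
```

>>> drive_tool(deltas=[[[0,1.5,0],[-1.5,-8,0.5],8.5],[[0.1,1.5,0],[-3,-16,1],8.5],[[0.1,1.5,0],[-4.5,-24,1.5],8.5],[[0.1,1.5,-0.05],[-5.2,-28.2,1.5],8.5],[[0.1,1.5,-0.05],[-5.2,-28.2,1.5],8.5],[[0.1,1.5,-0.05],[-5.2,-28.2,1.5],8.5]])

```text
time_s: 8.35
ee_pos: [0.518, 0.04, 0.1696]
eef_rot: [-3.123, -0.302, 0.002]
contact_force: [0.2, 0.7, -0.1]
finger_gap: 0.998
gripper_force: 0.0
```

```bash
python3 - <<'E'
from h import *
s,p,c,T=wristT(); print(s["time_s"],instage(p),s["finger_gap"],np.round(s["joint_pos"],2)); save(c,"w6")
W=cloud(c,T); d=W[...,:2]-S0; o,ex,ey=frame(S0,SY); x=d@ex;y=d@ey
m=(abs(W[...,2]-.096)<.005)&(c["range_z"]>0)&(x>-.12)&(x<.0)&(abs(y)<.036)&(c["img"].min(-1)>130)
print(m.sum(),np.percentile(x[m],[.5,99.5]).round(4),np.percentile(y[m],[.5,99.5]).round(4),"z",np.median(W[m][:,2]).round(4))
m=(abs(W[...,2]-.096)<.005)&(c["range_z"]>0)&(x>.02)&(x<.14)&(abs(y)<.033)&(c["img"].min(-1)>130)
print(m.sum(),np.percentile(x[m],[.5,99.5]).round(4),np.percentile(y[m],[.5,99.5]).round(4))
rel(pose(-.022,.0005,.17,0)); rel(pose(-.022,.0005,.088,0))
E
```

```text
8.35 [-0.02168108  0.00248903  0.16960891] 0.9977880108115331 [-0.05  0.44  1.9   0.01  0.8   1.32]
6985 [-0.0805 -0.0007] [-0.0284  0.0311] z 0.0963
12452 [0.0211 0.1152] [-0.0328  0.0312]
t 8.4 shift [ 0.02  0.23 -0.09] turn [-0.32  0.01  0.2 ]
t 8.4 shift [0.02 0.28 8.11] turn [-0.32  0.01  0.2 ]
```

>>> drive_tool(deltas=[[[0,0.2,2],[-0.3,0,0.2],8.5],[[0,0.2,4.5],[-0.3,0,0.2],8.5],[[0,0.22,6.5],[-0.3,0,0.2],8.5],[[0,0.22,7.6],[-0.3,0,0.2],8.5],[[0,0.22,8.1],[-0.3,0,0.2],8.5],[[0,0.22,8.1],[-0.3,0,0.2],8.5]])

```text
time_s: 9.0
ee_pos: [0.5169, 0.0366, 0.0885]
eef_rot: [3.125, 0.293, -0.0]
contact_force: [0.9, 0.5, 1.8]
finger_gap: 0.995
gripper_force: 0.0
```

>>> drive_tool(deltas=[[[0,0,0],[0,0,0],7],[[0,0,0],[0,0,0],6.4],[[0,0,0],[0,0,0],6],[[0,0,0],[0,0,0],5.6],[[0,0,0],[0,0,0],5.6],[[0,0,0],[0,0,0],5.6]], force=90)

```text
time_s: 9.6
ee_pos: [0.5174, 0.0365, 0.0895]
eef_rot: [3.124, 0.293, 0.002]
contact_force: [-2.2, 0.8, 8.0]
finger_gap: 0.678
gripper_force: 93.3
```

```bash
python3 - <<'E'
from h import *
s,p,c,T=wristT(); print(s["time_s"],instage(p),s["finger_gap"],s["gripper_force"],s["contact_force"]); save(c,"w7")
c2=r.read_camera("side"); save(c2,"s2")
a=c["img"][:,:,::-1]; b=cv2.resize(c2["img"][190:290,230:360,::-1],(390,300))
o=np.zeros((480,800,3),np.uint8); o[:,:400]=a[:,120:520]; o[:300,405:795]=b; cv2.imwrite("pics/m7.png",o)
E
```

```text
9.6 [-0.02292865 -0.00086366  0.0894914 ] 0.6778360172465543 93.28125357627869 [-2.23330876  0.81928297  7.99314023]
```

View pics/m7.png

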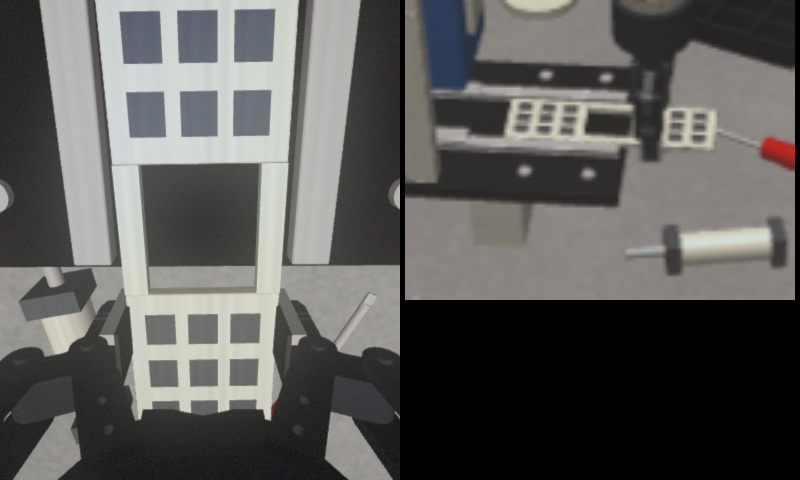

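>>> drive_tool(deltas=[[[0,0,-0.4],[0,0,0],5.6],[[0,0,-0.9],[0,0,0],5.6],[[-0.2,0,-1.5],[0,0,0],5.6],[[-0.6,0,-2.2],[0,0,0],5.6],[[-1.2,0,-3],[0,0,0],5.6],[[-1.8,0,-3.6],[0,0,0],5.6],[[-2.3,0,-4],[0,0,0],5.6],[[-2.5,0,-4.2],[0,0,0],5.6],[[-2.5,0,-4.2],[0,0,0],5.6]])

```text
time_s: 10.6
ee_pos: [0.4924, 0.0319, 0.131]
eef_rot: [3.124, 0.293, 0.0]
contact_force: [0.2, 0.2, -2.1]
finger_gap: 0.674
gripper_force: 93.5
```

```bash
python3 - <<'E'
from h import *
s,p,c,T=wristT(); print(s["time_s"],instage(p),s["finger_gap"],s["gripper_force"],s["contact_force"]); save(c,"w8")
def chk(c,T,p,M):
    W=cloud(c,T); L=(W-p)@M  # tool coords
    m=(c["range_z"]>0)&(abs(L[...,2])<.03)&(L[...,0]>.02)&(L[...,0]<.16)&(abs(L[...,1])<.034)&(c["img"].min(-1)>130)
    q=L[m]; A=np.c_[q[:,0],q[:,1],np.ones(len(q))]; k=np.linalg.lstsq(A,q[:,2],rcond=None)[0]
    print("n",len(q),"x",np.percentile(q[:,0],[.5,99.5]).round(4),"y",np.percentile(q[:,1],[1,99]).round(4),"plane(top)",k.round(4))
    f=q[q[:,0]>q[:,0].max()-.06]
    for lo in np.arange(.06,.14,.02):
        g=q[(q[:,0]>lo)&(q[:,0]<lo+.02)]
        if len(g)>50: print(round(lo,2),np.percentile(g[:,1],[1,99]).round(4),np.median(g[:,2]).round(4))
chk(c,T,p,cur()[2])
rel(pose(-.042,0,.10,rest=True)); rel(pose(-.042,0,.07,rest=True)); rel(pose(-.09,0,.13,rest=True))
E
```

```text
10.6 [-0.04835962 -0.00066578  0.13096958] 0.6740743906977866 93.50771427154541 [ 0.20266488  0.20960487 -2.05280279]
n 25632 x [0.0212 0.1149] y [-0.0314  0.0279] plane(top) [ 0.0033  0.0053 -0.006 ]
0.06 [-0.0312  0.0277] -0.0058
0.08 [-0.0315  0.0274] -0.0057
0.1 [-0.0318  0.0272] -0.0057
t 10.65 shift [  6.04 -22.51   2.98] turn [ 0.25  0.03 -1.29]
t 10.65 shift [  6.04 -22.52   5.98] turn [ 0.25  0.03 -1.29]
t 10.65 shift [ 1.230e+00 -2.239e+01 -2.000e-02] turn [ 0.25  0.03 -1.29]
```

>>> drive_tool(deltas=[[[0,-1.5,0],[0,0,0],5.6],[[0,-4,0],[0,0,0],5.6],[[0.2,-7,0],[0,0,0],5.6],[[0.4,-10,0],[0,0,-0.5],5.6],[[0.6,-13,0],[0.1,0,-0.8],5.6],[[0.8,-16,0],[0.2,0,-1],5.6],[[1,-19,0],[0.2,0,-1.3],5.6],[[1.2,-21.2,0],[0.2,0,-1.3],5.6],[[1.2,-22.3,0],[0.2,0,-1.3],5.6],[[1.2,-22.4,0],[0.2,0,-1.3],5.6]])

```text
time_s: 11.65
ee_pos: [0.4621, 0.2555, 0.1294]
eef_rot: [3.123, 0.332, -0.002]
contact_force: [-0.0, -0.2, -0.6]
finger_gap: 0.674
gripper_force: 93.6
```

>>> drive_tool(deltas=[[[0.6,0,0.3],[0,0,0],5.6],[[1.6,0,1],[0,0,0],5.6],[[2.8,0,2],[0,0,0],5.6],[[3.8,0,3],[0,0,0],5.6],[[4.5,0,3.8],[0,0,0],5.6],[[4.8,0,4.3],[0,0,0],5.6],[[4.8,0,4.5],[0,0,0],5.6],[[4.8,0,4.5],[0,0,0],5.6]])

```text
time_s: 12.45
ee_pos: [0.5094, 0.2641, 0.0843]
eef_rot: [3.123, 0.328, -0.002]
contact_force: [0.8, -0.7, -1.7]
finger_gap: 0.679
gripper_force: 93.6
```

```bash
python3 - <<'E'
from h import *
s,p,M=cur(); print(s["time_s"],instage(p,rest=True),s["contact_force"],s["gripper_force"])
ims=[]
for cam in("scene","side"):
    c=r.read_camera(cam); W=cloud(c); o,ex,ey=frame(R0,RY); d=W[...,:2]-R0; x=d@ex;y=d@ey; ok=c["range_z"]>0
    m=ok&(abs(W[...,2]-p[2]-.006)<.006)&(abs(x)<.15)&(abs(y)<.05)&(c["img"].min(-1)>100)
    print(cam,m.sum(),"strip x",np.percentile(x[m],[.5,99.5]).round(4),"y",np.percentile(y[m],[1,99]).round(4),"z",np.median(W[m][:,2]).round(4))
    if m.sum()>50: print(cv2.minAreaRect(np.c_[x[m],y[m]].astype(np.float32)))
    ims.append(cv2.resize(c["img"][180:380,300:500,::-1] if cam=="scene" else c["img"][220:370,180:380,::-1],(400,400)))
cv2.imwrite("pics/m9.png",np.hstack(ims))
rel(pose(-.042,0,.0395,rest=True))
E
```

```text
12.45 [-4.27543155e-02  9.59979470e-05  8.43052284e-02] [ 0.81377128 -0.65862147 -1.72058497] 93.56218099594116
scene 1445 strip x [-0.0605  0.098 ] y [-0.0284  0.0312] z 0.0903
((0.017514020204544067, 0.002461446449160576), (0.16262920200824738, 0.06328044086694717), 1.3017747402191162)
side 772 strip x [-0.1011  0.0965] y [-0.0278  0.0354] z 0.0892
((-0.0024462267756462097, 0.003214992582798004), (0.1995782107114792, 0.06813690066337585), 0.9570855498313904)
t 12.55 shift [0.06 0.02 4.54] turn [0.04 0.04 0.02]
```

View pics/m9.png

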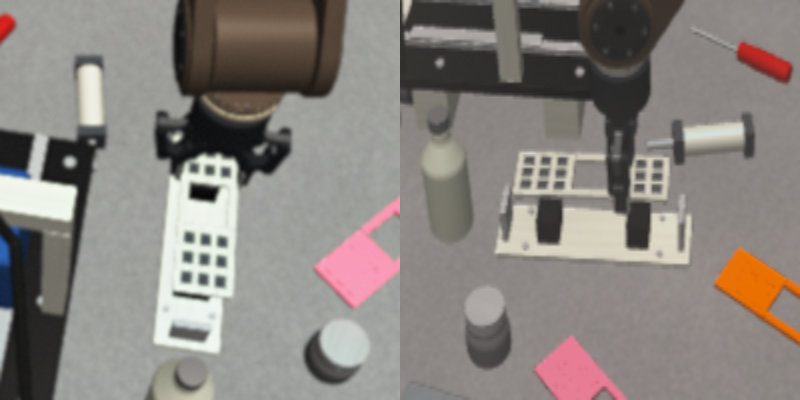

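>>> drive_tool(deltas=[[[0.1,0.1,0.6],[0,0,0],5.6],[[0.2,0.15,1.6],[0,0,0],5.6],[[0.2,0.15,2.6],[0,0,0],5.6],[[0.2,0.15,3.4],[0,0,0],5.6],[[0.2,0.15,3.9],[0,0,0],5.6],[[0.2,0.15,4.2],[0,0,0],5.6],[[0.2,0.15,4.3],[0,0,0],5.6],[[0.2,0.15,4.4],[0,0,0],5.6],[[0.2,0.15,4.45],[0,0,0],5.6],[[0.2,0.15,4.45],[0,0,0],5.6]])

```text
time_s: 13.55
ee_pos: [0.512, 0.2632, 0.0404]
eef_rot: [3.124, 0.329, -0.0]
contact_force: [-0.0, 0.9, -1.4]
finger_gap: 0.676
gripper_force: 93.6
```

>>> drive_tool(deltas=[[[0,0,0.05],[0,0,0],5.6],[[0,0,0.1],[0,0,0],5.6],[[0,0,0.1],[0,0,0],5.6]])

```text
time_s: 13.85
ee_pos: [0.5121, 0.2632, 0.0403]
eef_rot: [3.124, 0.329, 0.0]
contact_force: [-3.3, -0.9, 10.1]
finger_gap: 0.672
gripper_force: 94.7
```

>>> drive_tool(deltas=[[[0,0,-0.05],[0,0,0],5.8],[[0,0,-0.05],[0,0,0],6.4],[[0,0,-0.05],[0,0,0],7],[[0,0,-0.05],[0,0,0],7.6],[[0,0,-0.05],[0,0,0],8.2],[[0,0,-0.05],[0,0,0],8.2]])

```text
time_s: 14.45
ee_pos: [0.5119, 0.2631, 0.0396]
eef_rot: [3.124, 0.329, -0.001]
contact_force: [0.6, 0.4, 0.2]
finger_gap: 0.962
gripper_force: 0.0
```

>>> drive_tool(deltas=[[[0,0,-0.6],[0,0,0],8.4],[[0,0,-2],[0,0,0],8.4],[[0,0,-4],[0,0,0],8.4],[[0,0,-7],[0,0,0],8.4],[[-1,0,-10],[0,0,0],8.4],[[-3,0,-14],[0,0,0],8.4],[[-3,0,-16],[0,0,0],8.4],[[-3,0,-16],[0,0,0],8.4]])

```text
time_s: 15.25
ee_pos: [0.4833, 0.2574, 0.2038]
eef_rot: [-3.123, -0.329, -0.009]
contact_force: [0.4, -0.5, -0.2]
finger_gap: 0.986
gripper_force: 0.0
```

```bash
python3 - <<'E'
from h import *
ims=[]; s,p,c,T=wristT(); print(s["time_s"],instage(p,rest=True),s["contact_force"])
for cam in("wrist","scene","side"):
    if cam!="wrist": c=r.read_camera(cam); T=c["world_from_camera"]
    W=cloud(c,T); o,ex,ey=frame(R0,RY); d=W[...,:2]-R0; x=d@ex;y=d@ey; ok=c["range_z"]>0
    m=ok&(abs(W[...,2]-.046)<.005)&(abs(x)<.108)&(abs(y)<.05)&(c["img"].min(-1)>100)
    A=np.c_[x[m],y[m],np.ones(m.sum())];k=np.linalg.lstsq(A,W[m][:,2],rcond=None)[0]
    print(cam,m.sum(),"x",np.percentile(x[m],[.5,99.5]).round(4),"y",np.percentile(y[m],[1,99]).round(4),"plane",k.round(4),cv2.minAreaRect(np.c_[x[m],y[m]].astype(np.float32)))
    i=c["img"][:,:,::-1] if cam=="wrist" else c["img"][180:380,300:500,::-1] if cam=="scene" else c["img"][220:370,180:380,::-1]
    ims.append(cv2.resize(i,(266,266)))
cv2.imwrite("pics/m10.png",np.hstack(ims))
E
```

```text
15.25 [-0.06967315 -0.00100287  0.20381426] [ 0.41170295 -0.52134609 -0.18211033]
wrist 11157 x [-0.0976  0.0914] y [-0.0297  0.0303] plane [0.0001 0.0013 0.0463] ((-0.002855256199836731, 0.0001603253185749054), (0.19187520444393158, 0.060208071023225784), 0.9133123755455017)
scene 1749 x [-0.0988  0.1   ] y [-0.0303  0.0295] plane [-0.001   0.0012  0.0467] ((-0.00031353533267974854, -0.00017724931240081787), (0.2027970403432846, 0.0605103000998497), 0.8673827052116394)
side 861 x [-0.0994  0.0986] y [-0.0305  0.0338] plane [0.0008 0.0113 0.0452] ((-0.00011357665061950684, 0.0019116736948490143), (0.1996319741010666, 0.06882280856370926), 0.6460013389587402)
```

View pics/m10.png

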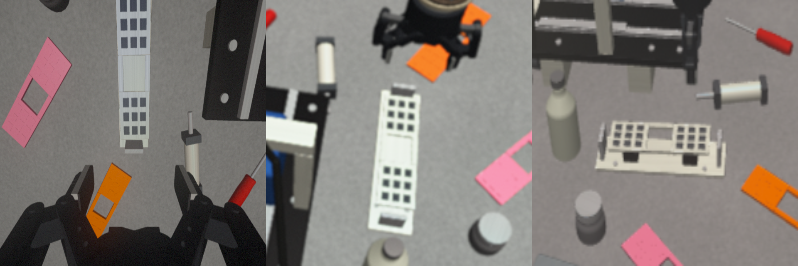

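The strip lies flat at 46 mm top height, within about 3 mm of the rest's centre and under 1° of yaw. The robot is clear.

```bash
python3 -c "
from rig import r
print(r.close_job())"
```

```text
the job is handed in; nothing more can be done
None
```

I slid the strip out and laid it flat on the rest, about 3 mm or less from its centre and under 1° of yaw. The job is handed in at about 15 s; the hand-in returned no verdict. I saw no sign of contact with the head or of anything on the table being disturbed.

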